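# Move the bookmark hanger to the next lost property rail

## Robot

A 6-joint arm with a two-finger parallel gripper is mounted at the origin on the work surface. World frame = base frame: x ahead of the robot, y to its left, z up, the work surface at z = 0. Lengths are in m, angles in rad, forces in N, time in s.
With the tool pointing down it reaches from about 0.325 to 0.85 m from the base axis. Payload 4.4 kg.
Tool frame: the origin (TCP) lies midway between the tips of the shut fingers; the grasp point (between the pads) lies 19 mm behind it; z points along the fingers, y is the line along which they close (so a half turn about z gives the same grasp; the last joint's range is limited). The gripper opens to 94 mm and grips with 3 to 60 N. Pads are 16 mm wide; open, the fingers measure 119 mm over their backs; the gripper's body (75 mm by 177 mm) begins 78 mm behind the grasp point.
Start: joints at [-1.284, 0.207, 1.542, -0, 1.393, -0.15], TCP at [0.244, -0.521, 0.205] pointing down, gripper open.
Joint ranges: [-2.73, 2.73], [-0.86, 2.22], [0.23, 2.46], [-1.11, 4.25], [0.08, 2.63], [-2.82, 2.82]. Speed limits (rad/s): [2.79, 2.79, 3.14, 3.14, 3.14, 3.14].

## Interface

Orientations are given as [roll, pitch, yaw] about the fixed x, y, z axes, in that order (R = Rz(yaw) Ry(pitch) Rx(roll)).
In Python, from plant import manip, snapshot, camera_info, silhouettes gives the robot as it stands.
- The arm moves only by the tool apply_moves, never from a script. Its argument "steps" is a list that holds one entry, the list of rows, each a list of 5 numbers: the opening, from 0 (shut) to 1 (fully open), then the shift along the tool's x, y, z in cm, then the turn about the tool's z in rad. A call has 1 to 5 rows; each row shifts and turns the commanded pose from where the row before left it, along the tool's axes as they then stand; what a row does not reach is not made up. A row lasts 1/8 s, in which the tool goes at most 62.5 mm and 10.7 degrees, less where a joint would pass 70% of its speed; a pose out of reach is approached as far as the arm can. A call is refused whole if a number of a shift passes 6.25 or a number of a turn 0.188, either way. A call with a gripper value outside its range is refused whole. The fingers move at their own pace and stop on an object; "grip_force" is the grip in N (left out, the last holds). Time passes only in rows, so rows that do not move let the fingers close. It gives the time, the measured TCP pose, the force, the opening and the grip force at its end, in the units of the state.
- manip.get_obs(): the state, without advancing time (a new reading comes with each control period).
- snapshot(name): name is "scene" or "top" or "wrist"; returns the picture (384x512x3 uint8, red, green, blue); there is no depth.
- camera_info(name): a dict with "K" (3x3 intrinsics, pixels), "rvec" (rotation vector, rad) and "tvec" (3), from world to camera coordinates, as OpenCV has them. Camera axes: x right, y down, z forward; pixel columns grow to the right and rows downward; lengths in m; the calibration is good to about 2 mm. A picture is of the moment at which its call begins: read the wrist's pose just before it. camera_info takes no time and is no camera call; for the wrist camera it gives the pose at the moment of the call.
- manip.job_done(): hands the job in; it is judged then, once.
Trained networks look in the newest picture that a camera, given by its name, has taken for a name from the list of things; names that differ only in an ending like _2 or _b are one class to them, and where a whole thing is asked for, a point or a joint stands for the part that bears it (a point fixed in the world has none). Each returns a list of dicts, best first, with "confidence" (0 to 1); they miss things now and then, are a little off and sometimes report something else, mostly with a low value. They report only what shows in the picture. A call takes as long as a camera call. They do not tell look-alikes from the thing itself.
- silhouettes(camera, target): "mask" (384x512 bool, what is visible of it) and "at" ([row, column] in pixels, amid what is visible of it).
The state is a dict: "t": time; "q": joint angles; "joint_velocities": joint speeds; "effort": joint torques, N m; "tcp_pos": TCP position; "orientation": TCP orientation; "ft_force": force on the tool from outside, world axes, zero at the start; "ft_torque": the same for the moment, N m; "width": finger opening in m; "grasp_force": force on a finger pad.
Only numpy, scipy, OpenCV 4.12 (cv2) and the standard library are available. Lean on these libraries where they do the work, as an engineer would, in place of code of your own. Each camera call takes 0.05 s, during which the arm holds its last target. There are 200 camera calls.

## Task

Two low chrome rails with raised end stops stand on the lost property shelf. Lift the hanger that holds the long narrow bookmark off its rail, over the end stops, and hang it on the empty rail next to it, straddling the bar between the end stops, and let go. Leave the hanger with the square ticket hanging where it is.

Things in the scene. Friction and masses are not known exactly. Their poses are not given: they have to be found in the camera images.
- bookmark_grip (a point): Centre of the black grip block (12 mm x, 26 y, 60 tall) on the hanger to move, 40 mm above the bar's axis when hung. Below: a chrome inverted-V saddle, open below, 35 mm between its legs. On +x a plastic bookmark 36 mm wide hangs to 115 mm below the bar's axis, on -x a chrome leg to 57 mm. 45 mm over all in x; 100 g. x across the rail, y along, z up.
- ticket_grip (a point): Centre of the grip block of the other hanger on that rail, to be left alone: same chrome saddle and black block, but with a short square plastic ticket 50 mm wide, 45 mm long, ending 60 mm below the bar's axis. Axes as for the bookmark hanger. The two blocks' centres are 65 to 105 mm apart along the bar.
- home_rail: Fixed stand where both hangers start: wooden base plate 100 (x) by 205 (y) by 8 mm; two 12 mm posts, 180 mm apart in y, carry a round chrome bar, 10 mm thick, along y, axis 140 mm above the shelf. The posts rise past the bar as end stops with 16 mm balls, top at 175 mm. Origin: on the shelf, below the bar's middle; z up.
- empty_rail: The next rail, a fixed stand with nothing on it: same shape, sizes, origin and axes as home_rail. It may stand left or right of it, with its own place and turn.
There are look-alikes about, which are no part of the job. Leave any green look-alike of the part that bears bookmark_grip alone. Leave any red look-alike of the home_rail alone.

How it is judged:
By the outcome, as a careful person would: the job done as asked, in the order asked, and still so for the second after the job is handed in, with the robot touching nothing.
It also fails if it takes over 42 s, if anything falls off the work surface, if the arm or the gripper's body presses on something with over 40 N, if the wrist force passes 120 N, or if a joint passes its speed limit or range.

## Working session

There is one attempt and no reset: what is moved stays moved. The work goes in short steps, Python scripts to look and compute and a tool call to move; the robot and the scene stay as the last step left them, time stands still between calls to the robot, and variables do not carry over. Pictures are saved under pics/ and viewed, at most 10 in all, crops included, and the job is handed in when it is done.

Besides the shell and the picture viewer there is one more tool, called after "Request:" as a command line: name --argument value ..., lists and objects as JSON in quotes. apply_moves: Moves the arm, as the interface text tells. Its arguments: {"type":"object","properties":{"steps":{"type":"array"},"grip_force":{"type":"number"}},"required":["steps"]}

```bash
mkdir -p pics; cat > h.py <<'E'
import numpy as np, cv2
from plant import manip, snapshot, camera_info, silhouettes
def ray(cam,px,info=None):
    c=info or camera_info(cam); R=cv2.Rodrigues(np.array(c["rvec"],float))[0]; t=np.array(c["tvec"],float).ravel()
    d=R.T@np.linalg.inv(np.array(c["K"]))@np.array([px[0],px[1],1.]); return -R.T@t,d
def at_z(cam,px,z,info=None):
    o,d=ray(cam,px,info); return o+d*(z-o[2])/d[2]
def proj(cam,P,info=None):
    c=info or camera_info(cam)
    return cv2.projectPoints(np.array(P,float).reshape(-1,3),np.array(c["rvec"],float),np.array(c["tvec"],float),np.array(c["K"],float),None)[0].reshape(-1,2)
def save(n,im): cv2.imwrite(n,cv2.cvtColor(im,cv2.COLOR_RGB2BGR))
E
python3 - <<'E'
from h import *
a=snapshot("scene");b=snapshot("top")
save("pics/a.png",a); save("pics/b.png",b)
for c in("scene","top"):
  for n in("bookmark_grip","ticket_grip","home_rail","empty_rail"):
    print(c,n,[(round(float(s["confidence"]),2),[int(v) for v in s["at"]],int(s["mask"].sum())) for s in silhouettes(c,n)])
print(manip.get_obs())
E
```

```text
scene bookmark_grip [(0.76, [228, 270], 515)]
scene ticket_grip [(0.55, [208, 292], 431)]
scene home_rail [(0.71, [240, 276], 2115), (0.58, [177, 349], 1998)]
scene empty_rail [(0.95, [283, 189], 3422)]
top bookmark_grip [(0.71, [159, 257], 253), (0.67, [257, 243], 373)]
top ticket_grip [(0.49, [163, 228], 256)]
top home_rail [(0.91, [219, 133], 3000), (0.74, [173, 242], 2277)]
top empty_rail [(0.96, [153, 339], 2967)]
{'t': 0.5, 'q': array([-1.28349789e+00,  2.06619341e-01,  1.54155728e+00,  4.14083706e-06,
        1.39349911e+00, -1.50504648e-01]), 'joint_velocities': array([ 0.00045299, -0.00217813,  0.00077723, -0.00155866, -0.00097891,
       -0.00135872]), 'effort': array([ 7.30650936e-04, -3.70483196e+01, -2.81435788e+01,  6.99231005e-02,
        2.88565946e-02, -4.32595016e-05]), 'tcp_pos': array([ 0.24375207, -0.52074646,  0.20540846]), 'orientation': array([-3.14151112e+00, -1.64864392e-05,  4.37802351e-01]), 'ft_force': array([0.06634969, 0.90573126, 0.07797178]), 'ft_torque': array([-0.05270525,  0.04320361,  0.03044759]), 'grasp_force': 0.0, 'width': 0.0940017399533049}
```

View pics/a.png

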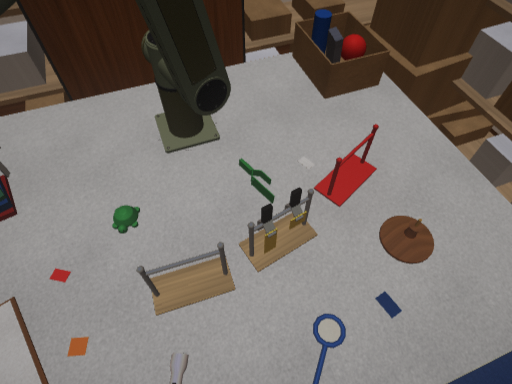

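View pics/b.png

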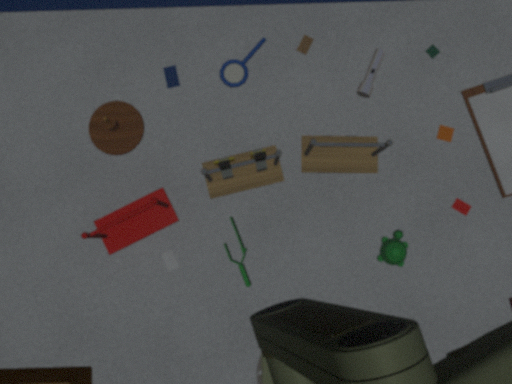

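The scene picture shows the home rail at (278,235) with two hangers, whose blocks are at (267,213) and (295,197). The empty rail is at (190,280), the red look-alike rail at (346,178) and the green look-alike hanger lying at (257,180). I'll take a close crop and fit the rail poses from the masks.

```bash
cat >> h.py <<'E'
from scipy.optimize import minimize
def boxp(c,s): return np.array([[c[0]+i*s[0]/2,c[1]+j*s[1]/2,c[2]+k*s[2]/2] for i in(-1,1) for j in(-1,1) for k in(-1,1)])
RAIL=[boxp((0,0,.004),(.1,.205,.008)),boxp((0,.09,.085),(.011,.011,.155)),boxp((0,-.09,.085),(.011,.011,.155)),boxp((0,0,.14),(.009,.18,.009)),boxp((0,.09,.167),(.015,.015,.015)),boxp((0,-.09,.167),(.015,.015,.015))]
def tf(P,p):
    c,s=np.cos(p[2]),np.sin(p[2]); return P@np.array([[c,s,0],[-s,c,0],[0,0,1]])+[p[0],p[1],0]
def render(parts,p,info,S=4):
    m=np.zeros((384*S,512*S),np.uint8)
    for P in parts:
        u=proj(None,tf(P,p),info); cv2.fillConvexPoly(m,cv2.convexHull(np.round((u+.5)*S).astype(np.int32)),1)
    return cv2.resize(m.astype(np.float32),(512,384),interpolation=cv2.INTER_AREA)
def fit(parts,p0,obs,ign=None):
    def f(p):
        e=0
        for info,m in obs:
            r=render(parts,p,info); w=1 if ign is None else ~ign[id(m)]
            e+=(np.abs(r-m)*w).sum()/m.sum()
        return e
    b=None
    sc=np.array([.012,.012,.15])
    for _ in range(3):
        p0=p0 if b is None else b.x
        b=minimize(f,p0,method="Nelder-Mead",options=dict(initial_simplex=np.vstack([p0]+[np.array(p0)+sc*np.eye(3)[i] for i in range(3)]),xatol=1e-4,fatol=1e-4)); sc=sc/2
    return b.x,b.fun
E
cat > m.py <<'E'
from h import *
IS,IT=camera_info("scene"),camera_info("top")
def pick(c,n,uv): 
    L=[s for s in silhouettes(c,n) if s["mask"].sum()>300]
    return min(L,key=lambda s:np.hypot(s["at"][1]-uv[0],s["at"][0]-uv[1]))["mask"]
a=snapshot("scene");b=snapshot("top")
es,et=pick("scene","empty_rail",(190,280)),pick("top","empty_rail",(339,153))
hs,ht=pick("scene","home_rail",(276,240)),pick("top","home_rail",(242,173))
out=a.copy(); outb=b.copy()
for nm,ms,mt in(("empty",es,et),("home",hs,ht)):
    vv,uu=np.nonzero(ms); c=at_z("scene",(uu.mean(),vv.mean()),.03)
    vv,uu=np.nonzero(mt); c2=at_z("top",(uu.mean(),vv.mean()),.03)
    best=min((fit(RAIL,[c2[0],c2[1],y],[(IS,ms),(IT,mt)]) for y in(-.4,0,.4)),key=lambda r:r[1])
    print(nm,c,c2,best)
    for P in RAIL:
        for im,I in((out,IS),(outb,IT)):
            cv2.polylines(im,[cv2.convexHull(np.round(proj(None,tf(P,best[0]),I)).astype(np.int32))],True,(255,0,255),1)
x=np.hstack([a[170:330,130:330],out[170:330,130:330]]); y=np.hstack([b[120:210,195:395],outb[120:210,195:395]])
save("pics/c.png",cv2.resize(np.vstack([x,y]),None,fx=2,fy=2,interpolation=cv2.INTER_CUBIC))
E
python3 m.py
```

```text
empty [ 0.57497909 -0.13451126  0.03      ] [ 0.56725018 -0.13004686  0.03      ] (array([ 0.5713348 , -0.12965546, -0.04231475]), np.float64(0.11540386154668691))
home [0.54147471 0.12223316 0.03      ] [0.5227197  0.13178218 0.03      ] (array([0.53129597, 0.13101178, 0.21053942]), np.float64(0.6711838109363137))
```

View pics/c.png

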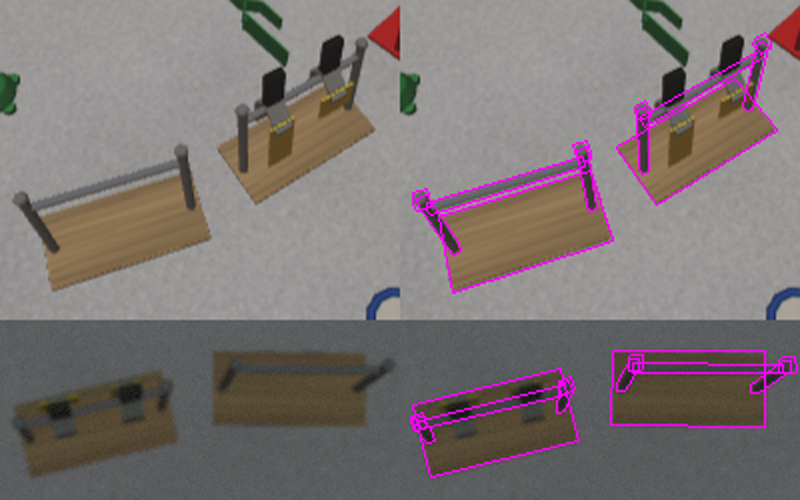

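The crop shows the long narrow strip on the left hanger, with its block at scene (267,213). The right hanger's tag is short and wide. Both rail fits sit well. Candidates for the bookmark:
- left hanger, scene (267,213): the choice
- right hanger with the ticket, scene (295,197)
- green hanger lying at (257,180)

Next I'll triangulate the black blocks.

```bash
cat >> h.py <<'E'
def tri(views):
    A=np.zeros((3,3));b=np.zeros(3);rs=[]
    for c,px in views:
        o,d=ray(c,px); d/=np.linalg.norm(d); M=np.eye(3)-np.outer(d,d); A+=M;b+=M@o; rs.append((M,o))
    x=np.linalg.solve(A,b); return x,[round(1e3*np.linalg.norm(M@(x-o)),1) for M,o in rs]
HOME=np.array([.5313,.1310,.2105]); EMPTY=np.array([.5713,-.1297,-.0423])
def inrail(x,r):
    c,s=np.cos(r[2]),np.sin(r[2]); d=np.array(x[:2])-r[:2]; return np.array([c*d[0]+s*d[1],-s*d[0]+c*d[1]])
def onrail(x,y,r):
    c,s=np.cos(r[2]),np.sin(r[2]); return r[:2]+[c*x-s*y,s*x+c*y]
def plan(tgt,yaw):
    o=manip.get_obs(); y0=o["orientation"][2]; d=np.array(tgt)-o["tcp_pos"]
    dy=(yaw-y0+np.pi)%(2*np.pi)-np.pi
    f=lambda y:np.round(100*np.array([np.cos(y)*d[0]+np.sin(y)*d[1],np.sin(y)*d[0]-np.cos(y)*d[1],-d[2]]),2)
    print("turn(tool z) ",round(-dy,3)," shift before turn cm",f(y0)," after",f(yaw),"tcp",o["tcp_pos"].round(4),"ori",o["orientation"].round(3),"t",o["t"])
E
python3 - <<'E'
from h import *
def blobs(c,roi):
    im=snapshot(c); u0,v0,u1,v1=roi; g=im[v0:v1,u0:u1].max(2)
    res=[]
    for th in (45,60):
        n,l,st,ce=cv2.connectedComponentsWithStats((g<th).astype(np.uint8)); res.append([(st[i,4],tuple((ce[i]+[u0,v0]).round(1))) for i in range(1,n) if st[i,4]>25])
    return res
print(blobs("scene",(245,180,310,230)));print(blobs("top",(205,140,282,185)))
E
```

```text
[[(np.int32(155), (np.float64(295.2), np.float64(197.1))), (np.int32(164), (np.float64(266.4), np.float64(213.3)))], [(np.int32(134), (np.float64(262.7), np.float64(190.3))), (np.int32(166), (np.float64(295.1), np.float64(197.1))), (np.int32(171), (np.float64(266.3), np.float64(213.4)))]]
[[(np.int32(89), (np.float64(259.7), np.float64(156.3))), (np.int32(85), (np.float64(224.5), np.float64(165.0)))], [(np.int32(128), (np.float64(259.2), np.float64(156.6))), (np.int32(35), (np.float64(276.1), np.float64(159.9))), (np.int32(125), (np.float64(224.3), np.float64(165.1))), (np.int32(40), (np.float64(208.1), np.float64(176.1)))]]
```

```bash
python3 - <<'E'
from h import *
for s,t in(((266.4,213.3),(259.7,156.3)),((295.2,197.1),(224.5,165))):
    x,e=tri([("scene",s),("top",t)]); print(x,e,inrail(x,HOME))
x,_=tri([("scene",(266.4,213.3)),("top",(259.7,156.3))])
plan([x[0],x[1],.32],HOME[2]+np.pi/2)
E
```

```text
[0.54039327 0.08609127 0.17982533] [np.float64(0.2), np.float64(0.2)] [-0.00049108 -0.04581747]
[0.52242977 0.16917793 0.18023205] [np.float64(0.2), np.float64(0.2)] [-0.00069719  0.03918864]
turn(tool z)  -1.343  shift before turn cm [ 52.59 -42.39 -11.45]  after [ 53.15  41.69 -11.45] tcp [ 0.2438 -0.5208  0.2055] ori [ 3.142 -0.     0.438] t 0.9
```

The blocks come out at z = 0.180, on the bar line and 85 mm apart, all as they should be. I'll raise and turn the tool, then move across.

Request:
apply_moves --steps '[[[1, 0, 0, -3, -0.168], [1, 0, 0, -3, -0.168], [1, 0, 0, -3, -0.168], [1, 0, 0, -2.5, -0.168], [1, 0, 0, 0, -0.168]]]'

```text
t: 1.52
tcp_pos: [0.2442, -0.5222, 0.3238]
orientation: [3.138, 0.005, 1.283]
ft_force: [-0.4, -0.6, 0.6]
width: 0.094
grasp_force: 0.0
```

Request:
apply_moves --steps '[[[1, 0, 0, 0, -0.168], [1, 0, 0, 0, -0.168], [1, 0, 0, 0, -0.168], [1, 4, 3.2, 0, 0], [1, 4, 3.2, 0, 0]]]'

```text
t: 2.15
tcp_pos: [0.2898, -0.4283, 0.3202]
orientation: [3.141, -0.0, 1.78]
ft_force: [0.6, -0.2, 1.1]
width: 0.0943
grasp_force: 0.0
```

Request:
apply_moves --steps '[[[1, 4, 3.2, 0, 0], [1, 4, 3.2, 0, 0], [1, 4, 3.2, 0, 0], [1, 4, 3.2, 0, 0], [1, 4, 3.2, 0, 0]]]'

```text
t: 2.78
tcp_pos: [0.4047, -0.1986, 0.3207]
orientation: [3.141, 0.001, 1.782]
ft_force: [-0.1, -0.3, 0.3]
width: 0.0946
grasp_force: 0.0
```

```bash
python3 - <<'E'
from h import *
plan([.5404,.0861,.32],HOME[2]+np.pi/2)
E
```

```text
turn(tool z)  0.0  shift before turn cm [25.   19.23  0.07]  after [25.   19.22  0.07] tcp [ 0.4047 -0.1986  0.3207] ori [3.141e+00 1.000e-03 1.782e+00] t 2.775
```

Request:
apply_moves --steps '[[[1, 4.2, 3.2, 0, 0], [1, 4.2, 3.2, 0, 0], [1, 4.2, 3.2, 0, 0], [1, 4.2, 3.2, 0, 0], [1, 4.2, 3.2, 0, 0]]]'

```text
t: 3.4
tcp_pos: [0.5172, 0.0405, 0.3207]
orientation: [3.141, 0.0, 1.782]
ft_force: [1.1, -0.2, -0.0]
width: 0.094
grasp_force: 0.0
```

Request:
apply_moves --steps '[[[1, 3.5, 2.8, 0, 0], [1, 0, 0, 0, 0]]]'

```text
t: 3.65
tcp_pos: [0.5371, 0.0813, 0.32]
orientation: [-3.141, -0.001, 1.786]
ft_force: [0.5, -0.6, 0.1]
width: 0.094
grasp_force: 0.0
```

```bash
python3 - <<'E'
from h import *
plan([.5404,.0861,.32],HOME[2]+np.pi/2)
I=camera_info("wrist"); im=snapshot("wrist").copy(); o,_=ray("wrist",(256,192),I); print("cam",o)
for P in RAIL: cv2.polylines(im,[cv2.convexHull(np.round(proj(None,tf(P,HOME),I)).astype(np.int32))],True,(255,0,255),1)
g=onrail(0,-.0458,HOME); u=proj(None,tf(boxp((0,0,.18),(.012,.026,.06)),[*g,HOME[2]]),I)
cv2.polylines(im,[cv2.convexHull(np.round(u).astype(np.int32))],True,(0,255,0),1)
save("pics/w.png",im)
E
```

```text
turn(tool z)  0.005  shift before turn cm [ 0.39  0.42 -0.  ]  after [ 0.4   0.42 -0.  ] tcp [0.5371 0.0813 0.32  ] ori [-3.141e+00 -1.000e-03  1.786e+00] t 3.65
cam [0.52248485 0.14791115 0.50018524]
```

View pics/w.png

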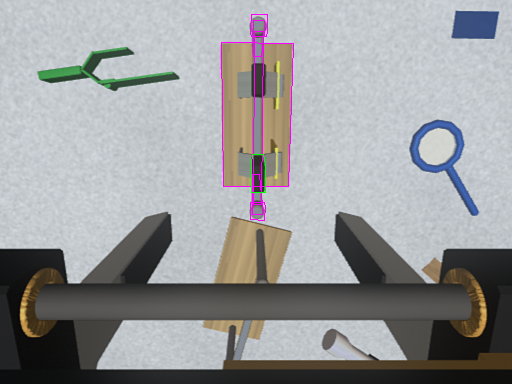

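The wrist view shows the model outlines lying on the real rail. The lower hanger at (258,172) has the narrower tag, about 30 px against 48 px for the upper one, so the choice holds. I'll descend to it.

Request:
apply_moves --steps '[[[1, 0.4, 0.4, 2, 0], [1, 0, 0, 4, 0], [1, 0, 0, 4, 0], [1, 0, 0, 3, 0], [1, 0, 0, 2.6, 0]]]' --grip_force 20

```text
t: 4.32
tcp_pos: [0.5389, 0.0819, 0.1633]
orientation: [-3.14, 0.0, 1.78]
ft_force: [0.6, 0.2, 0.2]
width: 0.0941
grasp_force: 0.0
```

```bash
python3 - <<'E'
from h import *
plan([.5404,.0861,.163],HOME[2]+np.pi/2)
E
```

```text
turn(tool z)  -0.001  shift before turn cm [0.38 0.23 0.03]  after [0.38 0.24 0.03] tcp [0.5389 0.0819 0.1633] ori [-3.14  0.    1.78] t 4.325
```

Request:
apply_moves --steps '[[[1, 0.3, 0.2, 0, 0], [1, 0, 0, 0, 0]]]'

```text
t: 4.58
tcp_pos: [0.5418, 0.0864, 0.1658]
orientation: [3.14, 0.0, 1.781]
ft_force: [0.0, -0.9, -0.1]
width: 0.0941
grasp_force: 0.0
```

```bash
python3 - <<'E'
from h import *
plan([.5404,.0861,.163],HOME[2]+np.pi/2)
E
```

```text
turn(tool z)  -0.0  shift before turn cm [ 0.   -0.15  0.28]  after [ 0.   -0.15  0.28] tcp [0.5418 0.0864 0.1658] ori [3.14  0.    1.781] t 4.575
```

Request:
apply_moves --steps '[[[1, 0, -0.1, 0.2, 0], [0, 0, 0, 0, 0], [0, 0, 0, 0, 0], [0, 0, 0, 0, 0], [0, 0, 0, 0, 0]]]' --grip_force 25

```text
t: 5.2
tcp_pos: [0.5401, 0.0868, 0.1625]
orientation: [3.142, 0.0, 1.782]
ft_force: [-0.1, 0.0, 0.3]
width: 0.0576
grasp_force: 0.0
```

Request:
apply_moves --steps '[[[0, 0, 0, 0, 0], [0, 0, 0, 0, 0], [0, 0, 0, 0, 0]]]'

```text
t: 5.58
tcp_pos: [0.5401, 0.0868, 0.1624]
orientation: [-3.142, 0.0, 1.782]
ft_force: [-0.3, 0.3, -0.2]
width: 0.0276
grasp_force: 0.0
```

Request:
apply_moves --steps '[[[0, 0, 0, 0, 0], [0, 0, 0, 0, 0], [0, 0, 0, 0, 0], [0, 0, 0, 0, 0]]]'

```text
t: 6.08
tcp_pos: [0.5402, 0.0868, 0.1625]
orientation: [3.141, -0.0, 1.782]
ft_force: [0.2, -0.5, 0.6]
width: 0.0118
grasp_force: 25.0
```

Gripped, with the width at 11.8 mm. I'll lift straight up by 20 cm.

Request:
apply_moves --steps '[[[0, 0, 0, -1.5, 0], [0, 0, 0, -3, 0], [0, 0, 0, -4, 0], [0, 0, 0, -4, 0], [0, 0, 0, -4, 0]]]'

```text
t: 6.7
tcp_pos: [0.5399, 0.0868, 0.3298]
orientation: [3.141, 0.0, 1.782]
ft_force: [0.6, 0.1, -0.9]
width: 0.012
grasp_force: 25.0
```

Request:
apply_moves --steps '[[[0, 0, 0, -3, 0], [0, 0, 0, -1, 0], [0, 0, 0, 0, 0]]]'

```text
t: 7.08
tcp_pos: [0.5401, 0.0867, 0.3679]
orientation: [3.141, 0.0, 1.782]
ft_force: [0.5, 0.5, -1.0]
width: 0.012
grasp_force: 25.0
```

```bash
python3 - <<'E'
from h import *
o=manip.get_obs();print(o["width"],o["grasp_force"],o["ft_force"])
save("pics/l.png",cv2.resize(snapshot("scene")[120:320,130:390],None,fx=2.5,fy=2.5))
plan([*EMPTY[:2],.3625],EMPTY[2]+np.pi/2)
E
```

```text
0.011982958357182211 24.999579191207886 [ 0.46882566  0.45862836 -0.98923225]
turn(tool z)  0.253  shift before turn cm [-21.83  -1.44   0.41]  after [-21.49   4.08   0.41] tcp [0.5396 0.0867 0.3666] ori [-3.14  -0.     1.782] t 7.125
```

View pics/l.png

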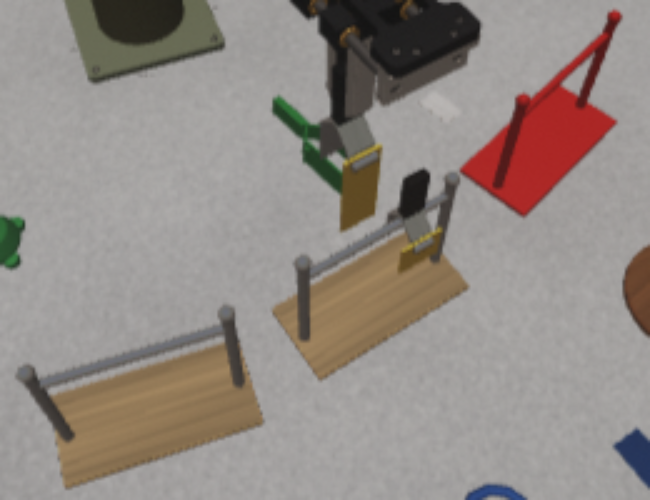

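The picture shows the hanger lifted with its long bookmark at crop (360,190), and the ticket hanger still on the bar at (415,215). I'll turn and cross to the empty rail.

Request:
apply_moves --steps '[[[0, 0, 0, 0, 0.126], [0, 0, 0, 0, 0.127], [0, -2, 0.4, 0, 0], [0, -4, 0.8, 0, 0], [0, -4, 0.8, 0, 0]]]'

```text
t: 7.75
tcp_pos: [0.5555, -0.016, 0.3661]
orientation: [-3.139, 0.0, 1.531]
ft_force: [-0.5, 0.2, -0.7]
width: 0.0119
grasp_force: 25.0
```

Request:
apply_moves --steps '[[[0, -4, 0.8, 0, 0], [0, -4, 0.8, 0, 0], [0, -2.5, 0.4, 0, 0], [0, -1, 0.1, 0, 0], [0, 0, 0, 0, 0]]]'

```text
t: 8.38
tcp_pos: [0.5716, -0.1305, 0.3666]
orientation: [-3.14, -0.001, 1.528]
ft_force: [-0.6, 0.4, -1.1]
width: 0.0118
grasp_force: 25.0
```

Request:
apply_moves --steps '[[[0, 0, 0, 0, 0], [0, 0, 0, 0, 0]]]'

```text
t: 8.62
tcp_pos: [0.572, -0.1288, 0.3677]
orientation: [3.141, -0.0, 1.531]
ft_force: [0.9, 0.0, -1.3]
width: 0.0116
grasp_force: 25.0
```

```bash
python3 - <<'E'
from h import *
plan([*EMPTY[:2],.1625],EMPTY[2]+np.pi/2)
I=camera_info("wrist"); im=snapshot("wrist").copy()
for P in RAIL: cv2.polylines(im,[cv2.convexHull(np.round(proj(None,tf(P,EMPTY),I)).astype(np.int32))],True,(255,0,255),1)
sc=snapshot("scene")[120:320,130:386]
save("pics/w2.png",np.hstack([im[:, 100:412],cv2.resize(sc,(480,384))]))
E
```

```text
turn(tool z)  0.002  shift before turn cm [-0.09 -0.07 20.52]  after [-0.09 -0.07 20.52] tcp [ 0.572  -0.1288  0.3677] ori [ 3.141 -0.     1.531] t 8.625
```

View pics/w2.png

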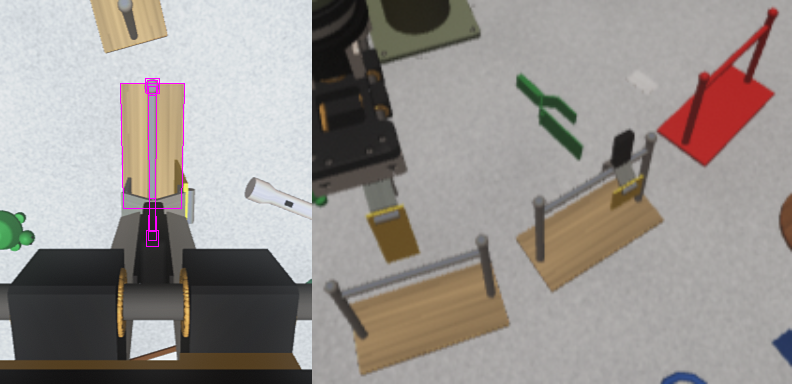

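The wrist view shows the empty bar on the model line at (152,150), with the saddle centred on it and square. I'll lower it.

Request:
apply_moves --steps '[[[0, 0, -0.05, 2, 0], [0, 0, 0, 4, 0], [0, 0, 0, 4, 0], [0, 0, 0, 3, 0], [0, 0, 0, 2, 0]]]'

```text
t: 9.35
tcp_pos: [0.5707, -0.1288, 0.2155]
orientation: [-3.139, -0.001, 1.53]
ft_force: [-0.5, -0.8, -0.4]
width: 0.0117
grasp_force: 25.0
```

Request:
apply_moves --steps '[[[0, 0, 0, 1.5, 0], [0, 0, 0, 1.5, 0], [0, 0, 0, 1.2, 0], [0, 0, 0, 0.6, 0], [0, 0, 0, 0, 0]]]'

```text
t: 9.98
tcp_pos: [0.5714, -0.1297, 0.1691]
orientation: [-3.141, -0.0, 1.529]
ft_force: [0.6, 0.8, -0.7]
width: 0.0121
grasp_force: 25.0
```

```bash
python3 - <<'E'
from h import *
plan([*EMPTY[:2],.1625],EMPTY[2]+np.pi/2); print(manip.get_obs()["ft_force"])
save("pics/p.png",cv2.resize(snapshot("scene")[170:330,130:330],(600,480)))
E
```

```text
turn(tool z)  0.0  shift before turn cm [ 0.   -0.01  0.66]  after [ 0.   -0.01  0.66] tcp [ 0.5714 -0.1297  0.1691] ori [-3.141 -0.     1.529] t 9.975
[ 0.61291463  0.78783698 -0.66949922]
```

View pics/p.png

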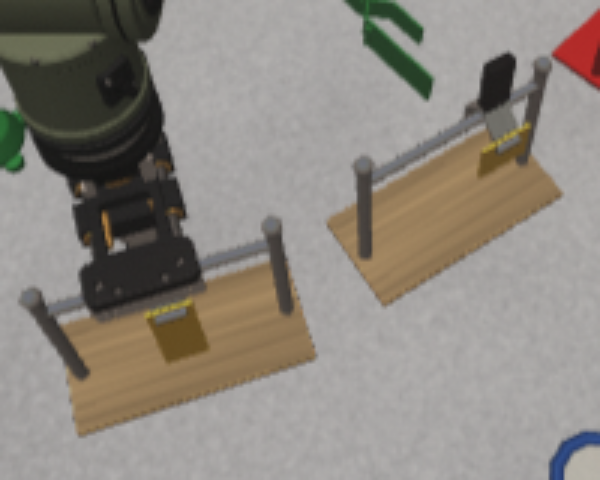

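The picture shows the bookmark in front of the bar at (175,330), so the saddle straddles it midway between the posts. About 6 mm remain to go down.

Request:
apply_moves --steps '[[[0, 0, 0, 0.3, 0], [0, 0, 0, 0.2, 0], [0, 0, 0, 0.1, 0], [0, 0, 0, 0, 0], [0, 0, 0, 0, 0]]]'

```text
t: 10.65
tcp_pos: [0.5715, -0.1298, 0.1635]
orientation: [-3.142, 0.0, 1.529]
ft_force: [0.0, -0.3, -1.1]
width: 0.0121
grasp_force: 25.0
```

Request:
apply_moves --steps '[[[0, 0, 0, 0.1, 0], [0, 0, 0, 0.05, 0], [0, 0, 0, 0, 0]]]'

```text
t: 11.02
tcp_pos: [0.5715, -0.1298, 0.1633]
orientation: [3.141, 0.0, 1.529]
ft_force: [-2.6, 1.4, 4.9]
width: 0.0116
grasp_force: 25.0
```

There is contact, with 5 N upward from the bar. I'll release and let it settle.

Request:
apply_moves --steps '[[[0.2, 0, 0, 0, 0], [0.35, 0, 0, 0, 0], [0.6, 0, 0, 0, 0], [0.6, 0, 0, 0, 0], [0.6, 0, 0, 0, 0]]]'

```text
t: 11.65
tcp_pos: [0.5715, -0.1297, 0.1618]
orientation: [-3.141, -0.0, 1.529]
ft_force: [0.6, 0.0, -0.0]
width: 0.0543
grasp_force: 0.0
```

Request:
apply_moves --steps '[[[0.6, 0, 0, 0, 0], [0.6, 0, 0, 0, 0], [0.6, 0, 0, -1, 0], [0.6, 0, 0, -2, 0], [0.6, 0, 0, -3, 0]]]'

```text
t: 12.28
tcp_pos: [0.5709, -0.1295, 0.2222]
orientation: [-3.14, -0.001, 1.529]
ft_force: [0.8, -0.5, 0.3]
width: 0.0561
grasp_force: 0.0
```

Request:
apply_moves --steps '[[[0.6, 0, 0, -4, 0], [0.6, 0, 0, -4, 0], [0.6, 0, -5, 0, 0], [0.6, 0, -5, 0, 0], [0.6, 0, 0, 0, 0]]]'

```text
t: 12.9
tcp_pos: [0.4691, -0.125, 0.3025]
orientation: [3.142, 0.0, 1.528]
ft_force: [-0.3, 0.3, 0.6]
width: 0.0563
grasp_force: 0.0
```

```bash
python3 - <<'E'
from h import *
a=snapshot("scene")[170:330,130:330]; b=snapshot("wrist")
save("pics/f.png",np.hstack([cv2.resize(a,(400,320)),cv2.resize(b,(400,320))])); print(manip.get_obs()["t"])
E
```

```text
13.0
```

View pics/f.png

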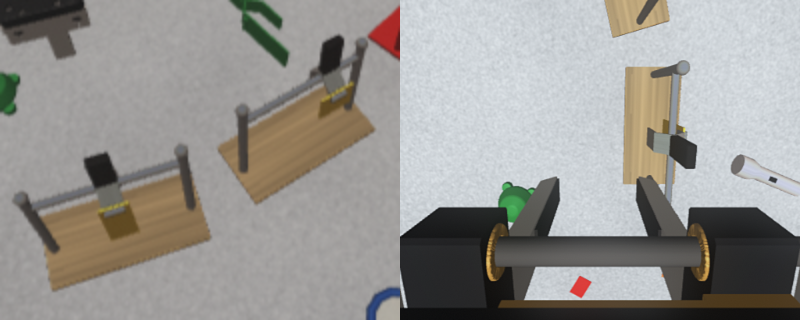

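The hanger straddles the empty bar between its stops, with its block at crop (100,170), and the ticket hanger has not moved. I'll wait a second and check that it is stable and upright.

Request:
apply_moves --steps '[[[0.6, 0, 0, 0, 0], [0.6, 0, 0, 0, 0], [0.6, 0, 0, 0, 0], [0.6, 0, 0, 0, 0], [0.6, 0, 0, 0, 0]]]'

```text
t: 13.62
tcp_pos: [0.4717, -0.1255, 0.3018]
orientation: [-3.141, -0.0, 1.529]
ft_force: [-0.8, -0.3, -0.1]
width: 0.0565
grasp_force: 0.0
```

```bash
python3 - <<'E'
from h import *
for _ in range(2):
    im=snapshot("scene")
    for u0,v0,u1,v1 in((160,235,205,280),(280,180,310,215)):
        n,l,st,ce=cv2.connectedComponentsWithStats((im[v0:v1,u0:u1].max(2)<45).astype(np.uint8)); print([(st[i,4],(ce[i]+[u0,v0]).round(1)) for i in range(1,n) if st[i,4]>25])
g=onrail(0,0,EMPTY); print(proj("scene",[*g,.18]))
E
```

```text
[(np.int32(174), array([180. , 254.8]))]
[(np.int32(153), array([295.3, 197.1]))]
[(np.int32(174), array([180. , 254.8]))]
[(np.int32(153), array([295.3, 197.1]))]
[[180.44637834 254.4181667 ]]
```

The block is still and within half a pixel of its hung position. The ticket's block is where it started.

```bash
python3 -c "
from plant import manip
print(manip.job_done())"
```

```text
the job is handed in; nothing more can be done
None
```

The bookmark hanger now hangs still on the empty rail, straddling the bar midway between the end stops; the ticket hanger was left where it was, and I handed the job in at about 14 s.

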